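# Load the sample tray and present it level over the microscope stage

## Task

Take the tall vial out of the rack and stand it fully home in the socket of the sample tray while the tray stands on the table. Then pick up the tray and carry it, without letting the loose stone ball get out of its pocket, and finish while holding it still and level about 10 cm above the centre of the microscope's round stage plate, vial and ball still in place: do not set it down or let go. Leave the short vials in the rack and do not disturb the bottle, the dish or the pebble.

Things in the scene. Friction and masses are not known exactly. Their poses are not given: they have to be found in the camera images.
- tray: grey plastic sample tray, loose, about 250 g, 200 mm long (x) by 90 mm (y), floor 5 mm thick, lip 14 mm high. Origin: centre of the underside; z up. Amid it stands an upright aluminium grip plate, 44 mm long (x), 12 mm thick (y), top 105 mm above the underside. Ball pocket at the -x end, vial socket block at the +x end; loaded, it balances within about 5 mm of the middle
- tray_grip (a point): the point at which to grip the tray: middle of the upright grip plate, 90 mm above the tray's underside (15 mm below the plate's top); axes as the tray's, so the fingers close along its y across the 12 mm thickness
- tray_socket (a point): centre of the floor of the vial socket, 70 mm from the tray's middle along its +x and 9 mm above the tray's underside: a round upright hole 20 mm across and 26 mm deep, with a 2 mm chamfer, in a white block 40 x 40 mm whose top is 35 mm above the underside; axes as the tray's
- tray_pocket (a point): centre of the ball pocket, 65 mm from the tray's middle along its -x, 20 mm above the underside (height of the ball's centre). The pocket is a white ring, 36 mm inner and 44 mm outer diameter, its rim only 4 mm above the floor; axes as the tray's. The ball climbs out if the tray is tilted by about 40 degrees or jerked
- ball_center (a point): centre of the polished stone ball, 30 mm in diameter, about 37 g, which rolls loose in the tray's pocket with about 8 mm of play to each side
- vial_tall: the one tall vial: round, 18 mm in diameter, 85 mm high, white with a black cap (the top 25 mm, 19 mm in diameter), about 30 g, loose in any of the three rack holes. Origin: centre of its foot; z up its axis to the cap. It stands in the rack sunk 30 mm, so that 55 mm stick out
- vial_short_a: a short vial, of the same make and diameter but 60 mm high, in another hole of the rack, 30 mm of it sticking out; it stays there. Origin: centre of its foot; z up
- vial_short_b: the other short vial, 60 mm high, like the first; it stays in the rack. Origin: centre of its foot; z up
- rack: wooden vial rack, fixed: a block 150 mm long (its x), 60 mm wide (its y), 40 mm high, with three round holes 20 mm across and 30 mm deep (hole floor 10 mm above the table) at x = -50, 0 and 50 mm on its middle line. Origin: centre of the underside; z up
- stage_plate (a point): centre of the top of the round stage plate (110 mm across) in the white base of the fixed stereo microscope, 52 mm above the table; z up. The base reaches 100 mm along its +x and -x, 80 mm along -y, 230 mm along +y. A 28 mm column stands 190 mm away along +y; the head (up to 0.45 m high) is swung away beyond it, so the space above the plate is free
- dropper_bottle: white bottle, 42 mm in diameter, 100 mm high, loose bystander; origin: centre of the underside
- petri_dish: clear closed dish, 90 mm in diameter, 16 mm high, loose bystander; origin: centre of the underside
- pebble: reddish round pebble, 44 mm across, 22 mm high, loose bystander; origin: centre of the underside
There are look-alikes about, which are no part of the job. What is shaped like the vial_tall but purple is not meant.

How it is judged:
On the way, in this order (a step that is already met when the one before it is completed fails the run):
1. the tall vial stands fully home in the tray's socket, let go, with the tray on the table and the ball in its pocket (distance between vial_tall and tray_socket below 0.006 m and angle between the z axis of vial_tall and the z axis of tray, either way round below 0.15 rad and distance between ball_center and tray_pocket below 0.018 m and height (world z) of tray below 0.006 m and angle between tray's own z axis and vertical below 0.05 rad and contact force between the fingers and vial_tall below 0.1 N), for 0.2 s.
2. the tray is lifted clear of the table with vial and ball aboard (distance between vial_tall and tray_socket below 0.006 m and angle between the z axis of vial_tall and the z axis of tray, either way round below 0.15 rad and distance between ball_center and tray_pocket below 0.018 m and height (world z) of tray above 0.04 m and contact force between the fingers and tray above 0.5 N), for 0.1 s.
At the end, for the whole second after the job is handed in: the fingers alone hold the tray, still, level within 0.12 rad, underside 55 to 145 mm above the stage plate, middle within 40 mm of its centre in plan; tall vial within 6 mm and 0.15 rad of home in the socket; ball within 18 mm of its pocket centre; short vials in the rack (distance between vial_tall and tray_socket below 0.006 m and angle between the z axis of vial_tall and the z axis of tray, either way round below 0.15 rad and distance between ball_center and tray_pocket below 0.018 m and horizontal distance between tray and stage_plate below 0.04 m and z of tray in the frame of stage_plate between 0.055 and 0.145 m and angle between tray's own z axis and vertical below 0.12 rad and linear speed of tray below 0.03 m/s and angular speed of tray below 0.2 rad/s and contact force between the fingers and tray above 0.5 N and contact force between tray and microscope below 0.1 N and height (world z) of each of vial_short_a, vial_short_b below 0.02 m); the arm keeps its last pose, push and grip.
It fails at once if the ball leaves its pocket (distance between ball_center and tray_pocket above 0.025 m).
It fails at once if a short vial is pulled out or shoved (distance of any of vial_short_a, vial_short_b from where it was at the start of the episode above 0.02 m).
It fails at once if the bottle, the dish or the pebble is disturbed (distance of any of dropper_bottle, petri_dish, pebble from where it was at the start of the episode above 0.03 m).
It also fails if it takes over 61 s, if anything falls off the work surface, if the arm or the gripper's body presses on something with over 40 N, if the wrist force passes 120 N, or if a joint passes its speed limit or range.

## Robot

A 6-joint arm with a two-finger parallel gripper is mounted at the origin on the work surface. World frame = base frame: x ahead of the robot, y to its left, z up, the work surface at z = 0. Lengths are in m, angles in rad, forces in N, time in s.
With the tool pointing down it reaches from about 0.225 to 0.875 m from the base axis. Payload 3.4 kg.
Tool frame: the origin (TCP) lies midway between the tips of the shut fingers; the grasp point (between the pads) lies 19 mm behind it (manip.grasp_offset is the distance from the TCP to the grasp point, in m); x points along the fingers, y is the direction in which the jaws open and shut, and the axes are right-handed (so a half turn about x gives the same grasp; the last joint's range is limited). The gripper opens to 85 mm and grips with 20 to 120 N. Pads are 22 mm wide; open, the fingers measure 114 mm over their backs; the gripper's body (76 mm by 85 mm) begins 54 mm behind the grasp point. The pads swing forward as they close: fully open they stand 13 mm farther back than shut.
Start: joints at [-1.355, 0.276, 1.505, -0, 1.361, -0.121], TCP at [0.19, -0.543, 0.231] pointing down, gripper open.
Joint ranges: [-2.89, 2.89], [-0.75, 2.08], [0.22, 2.7], [-1.18, 4.32], [0.11, 2.71], [-2.7, 2.7]. Speed limits (rad/s): [2.57, 2.57, 3.14, 3.14, 3.14, 3.14].

## Interface

Orientations are given as a unit quaternion [w, x, y, z].
In Python, from rig import manip gives the robot as it stands.
- The arm moves only by the shell command python3 -m creep 'ROWS' [OPENING] [FORCE]. ROWS is a JSON object of lists of equal length, an entry for each row: "delta_pos": the shift along the tool's x, y, z in cm, a list of three; "dr": the turn, a rotation vector about the tool's x, y, z in rad, a list of three. In form: {"delta_pos": [[dx, dy, dz], ...], "dr": [[rx, ry, rz], ...]}. A call has 1 to 10 rows; each row is the pose to reach, as a shift and turn from the pose commanded when the call began, along the tool's axes at that moment; what a row does not reach only later rows make up. A row lasts 1/10 s, in which the tool goes at most 50 mm and 8.59 degrees, less where a joint would pass 70% of its speed; a pose out of reach is approached as far as the arm can. A call with a gripper value outside its range is refused whole. OPENING is the opening, from -1 (shut) to 1 (fully open), set as the call begins (- or left out, the last holds). The fingers move at their own pace and stop on an object; FORCE is the grip in N (left out, the last holds). Time passes only in rows, so rows that repeat a pose let the fingers close. It gives the time, the measured TCP pose, the force and the opening at its end, in the units of the state.
- manip.get_state(): the state, without advancing time (a new reading comes with each control period).
- manip.get_image(name): name is "scene" or "top"; returns a dict with "pixels" (480x640x3 uint8, blue, green, red), "depth" (480x640 float32, m along the optical axis (not along the pixel's ray), 0 where there is no reading), "intrinsics" (3x3 intrinsics, pixels), "rvec" (rotation vector, rad) and "tvec" (3), from world to camera coordinates, as OpenCV has them. Camera axes: x right, y down, z forward; pixel columns grow to the right and rows downward; lengths in m; the calibration is good to about 2 mm. A picture is of the moment at which its call begins.
- manip.sign_off(): hands the job in, once; it reports no verdict.
The state is a dict: "clock": time; "qpos": joint angles; "qd": joint speeds; "effort": joint torques, N m; "position": TCP position; "ee_rot": TCP orientation; "contact_force": force on the tool from outside, world axes, zero at the start; "moment": the same for the moment, N m; "width": finger opening in m.
Only numpy, scipy, OpenCV 4.12 (cv2) and the standard library are available. Lean on these libraries where they do the work, as an engineer would, in place of code of your own. Each camera call takes 0.05 s, during which the arm holds its last target. There are 200 camera calls.

## Working session

There is one attempt and no reset: what is moved stays moved. The work goes in short steps, Python scripts to look and compute and a shell command to move; the robot and the scene stay as the last step left them, time stands still between calls to the robot, and variables do not carry over. Pictures are saved under pics/ and viewed, about 8 in all and at most 12, crops included, and the job is handed in when it is done.

```bash
mkdir -p pics; ls; cat > h.py <<'E'
import numpy as np, cv2
from rig import manip
from scipy.spatial.transform import Rotation as R
def grab(n):
    im=manip.get_image(n); im={k:(np.array(v) if k!='pixels' else np.array(v)) for k,v in im.items()}
    np.savez(f'/tmp/{n}.npz',**im); return im
def load(n): return dict(np.load(f'/tmp/{n}.npz'))
def cam(im):
    Rm=cv2.Rodrigues(np.float64(im['rvec']))[0]; return Rm,np.float64(im['tvec']).reshape(3)
def atz(im,u,v,z):
    "world point at height z on pixel ray"
    Rm,t=cam(im); c=-Rm.T@t; d=Rm.T@np.linalg.inv(im['intrinsics'])@[u,v,1]
    return c+d*(z-c[2])/d[2]
def cloud(im):
    Rm,t=cam(im); d=im['depth']; v,u=np.mgrid[:480,:640]
    p=np.linalg.inv(im['intrinsics'])@np.stack([u.ravel(),v.ravel(),np.ones(u.size)])*d.ravel()
    w=(Rm.T@(p-t[:,None])).T.reshape(480,640,3); w[d==0]=np.nan; return w
def proj(im,P):
    return cv2.projectPoints(np.float64(P).reshape(-1,3),np.float64(im['rvec']),np.float64(im['tvec']),im['intrinsics'],None)[0][:,0]
E
python3 - <<'E'
from h import *
s=manip.get_state(); print(s); print(manip.grasp_offset)
for n in('scene','top'):
    im=grab(n); cv2.imwrite(f'pics/{n}0.png',im['pixels']); Rm,t=cam(im); print(n,-Rm.T@t,Rm[2],im['intrinsics'][0,0])
E
```

```text
pics
{'clock': 0.0, 'qpos': array([-1.35497984e+00,  2.76622983e-01,  1.50614673e+00, -2.20343644e-07,
        1.36073895e+00, -1.20998810e-01]), 'qd': array([-0.00078201, -0.00107472,  0.00031502,  0.00064731, -0.00124002,
       -0.00136511]), 'effort': array([-1.12559997e-04, -4.16774189e+01, -2.45805466e+01, -1.44037535e-04,
        1.10448452e-02,  2.50443549e-06]), 'position': array([ 0.18990519, -0.54215508,  0.23041837]), 'ee_rot': array([-0.11784342, -0.69707078, -0.11919671,  0.69713514]), 'contact_force': array([-0.00507837,  0.07098577, -0.47311169]), 'moment': array([ 0.01288124,  0.00352379, -0.02599333]), 'width': 0.0853312327488362}
0.0187
scene [1.25534054 0.18935963 0.58360335] [-0.79345369 -0.25953308 -0.55052141] 491.86711789204725
top [ 0.3828551  -0.01968372  1.13580004] [ 0.15664931 -0.03274421 -0.98711135] 598.6301884152512
```

View pics/top0.png

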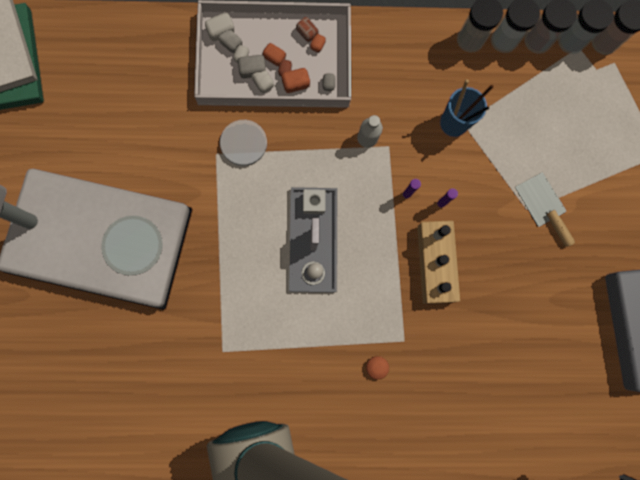

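View pics/scene0.png

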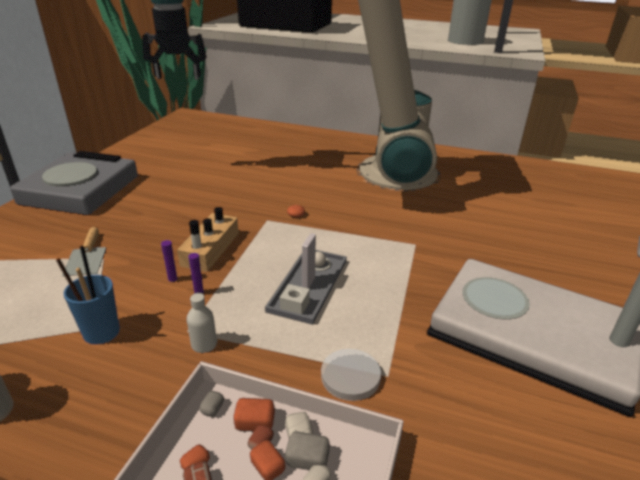

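The top view shows the tray (312,240) with its socket at (314,201) and ball at (314,271). The rack is at (440,262) with caps at (444,231), (442,260) and (445,288), and the stage plate is at (132,245). The scene view suggests the tall vial is the one nearest that camera, at (195,230), with two purple look-alikes beside the rack.

```bash
python3 - <<'E'
from h import *
t=load('top');s=load('scene')
a=cv2.resize(t['pixels'][170:310,270:470],(800,560),interpolation=cv2.INTER_CUBIC)   # x4
b=cv2.resize(s['pixels'][195:335,165:365],(800,560),interpolation=cv2.INTER_CUBIC)
cv2.imwrite('pics/top_crop.png',a); cv2.imwrite('pics/scene_crop.png',b)
w=cloud(t); ws=cloud(s)
for n,u,v in [('capA',444,231),('capB',442,260),('capC',445,288),('plate',315,231),('block',326,208),('ball',314,271),('stage',132,245),('rack',430,250),('bottle',371,122),('dish',243,143),('pebble',376,368),('purp1',412,186),('purp2',448,197)]:
    print(n,np.round(np.nanmedian(w[v-1:v+2,u-1:u+2].reshape(-1,3),axis=0),3))
# stage plate, rack, ball centre by cloud
for n,u,v in [('capA',195,222),('capB',207,222),('capC',219,211),('plate',308,245)]:
    print('s',n,np.round(np.nanmedian(ws[v-1:v+2,u-1:u+2].reshape(-1,3),axis=0),3))
E
```

```text
capA [ 0.565 -0.289  0.096]
capB [ 0.515 -0.289  0.072]
capC [ 0.465 -0.294  0.07 ]
plate [ 0.561 -0.059  0.106]
block [ 0.623 -0.084  0.006]
ball [ 0.498 -0.06   0.035]
stage [0.541 0.27  0.054]
rack [ 0.538 -0.275  0.041]
bottle [ 0.763 -0.16   0.102]
dish [0.747 0.078 0.017]
pebble [ 0.322 -0.174  0.023]
purp1 [ 0.649 -0.236  0.085]
purp2 [ 0.63  -0.302  0.08 ]
s capA [ 0.568 -0.287  0.094]
s capB [ 0.524 -0.289  0.069]
s capC [ 0.473 -0.29   0.066]
s plate [ 0.576 -0.054  0.103]
```

View pics/top_crop.png

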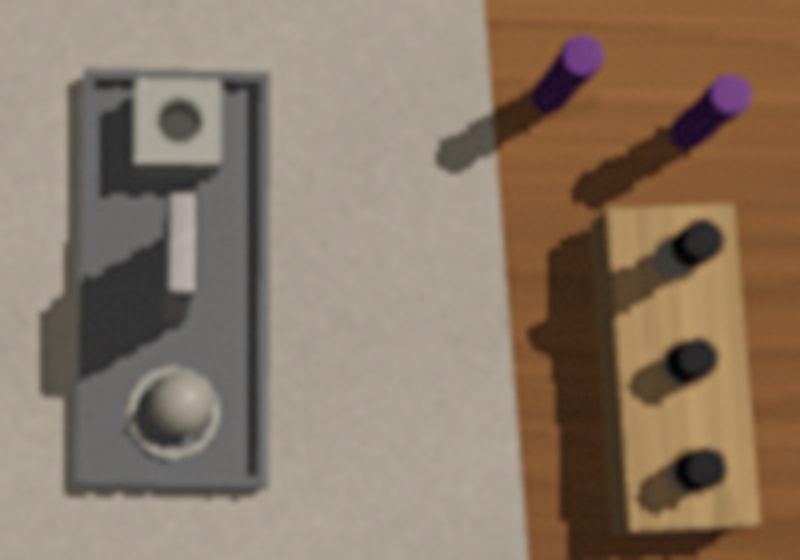

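View pics/scene_crop.png

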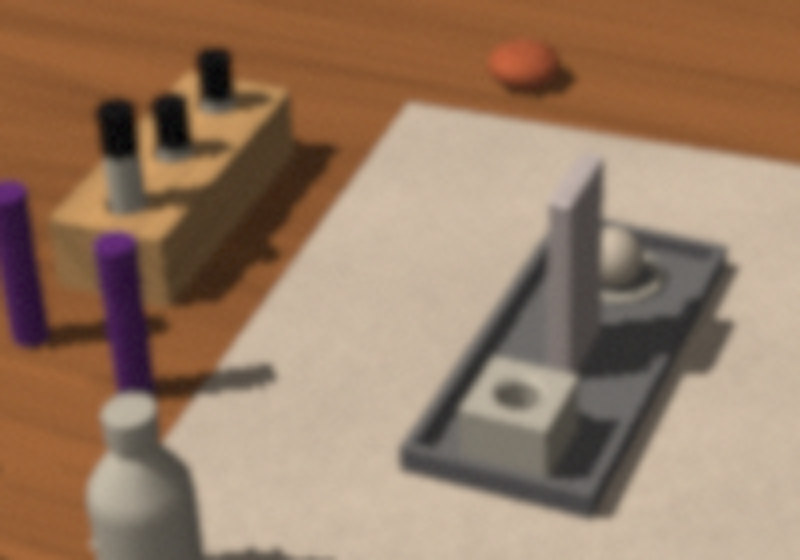

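The crops show the tall vial in the +x hole, its cap top at top-crop (702,241) and scene-crop (116,107). The socket hole is at (181,121) / (516,396), and the plate top centre at (182,243) / (577,182). The ring centre is at (173,412) in the top crop.

```bash
python3 - <<'E'
from h import *
t=load('top');s=load('scene')
tc=lambda x,y:((x+.5)/4-.5+270,(y+.5)/4-.5+170)
sc=lambda x,y:((x+.5)/4-.5+165,(y+.5)/4-.5+195)
def P(im):
    Rm,tt=cam(im); return im['intrinsics']@np.c_[Rm,tt]
def tri(n,a,b):
    X=cv2.triangulatePoints(P(t),P(s),np.float64(a).reshape(2,1),np.float64(b).reshape(2,1))[:,0]; X=X[:3]/X[3]
    print(n,X.round(4),'reproj',(proj(t,X)[0]-a).round(1),(proj(s,X)[0]-b).round(1)); return X
tri('cap',tc(702,241),sc(116,107)); so=tri('sock',tc(181,121),sc(516,396)); pl=tri('plate',tc(182,243),sc(577,182))
print('fixed z: cap',atz(t,*tc(702,241),.095).round(4),'sock',atz(t,*tc(181,121),.035).round(4),'plate',atz(t,*tc(182,243),.105).round(4),'ring',atz(t,*tc(173,412),.009).round(4))
print('scene z: cap',atz(s,*sc(116,107),.095).round(4),'sock',atz(s,*sc(516,396),.035).round(4),'plate',atz(s,*sc(577,182),.105).round(4))
for a in [(86,72),(268,76),(262,488),(66,490)]: print('lip',atz(t,*tc(*a),.014).round(4))
# stage plate: hue-separated disk
hsv=cv2.cvtColor(t['pixels'],cv2.COLOR_BGR2HSV); print('stage px',t['pixels'][245,132],'base px',t['pixels'][280,60])
m=(np.abs(t['pixels'].astype(int)-t['pixels'][245,132].astype(int)).max(2)<14).astype(np.uint8)
n,l,st,c=cv2.connectedComponentsWithStats(m); k=l[245,132]; print(st[k],c[k],atz(t,*c[k],.052).round(4))
st=manip.get_state(); print(R.from_quat(np.roll(st['ee_rot'],-1)).as_matrix().round(4))
E
```

```text
cap [ 0.5667 -0.2909  0.0942] reproj [-0.1  0. ] [-0.1 -0. ]
sock [ 0.6327 -0.0608  0.0329] reproj [-0.2  0.1] [-0.3 -0. ]
plate [ 0.5622 -0.0587  0.1023] reproj [-0.3  0.1] [-0.4 -0. ]
fixed z: cap [ 0.5667 -0.2909  0.095 ] sock [ 0.6323 -0.0611  0.035 ] plate [ 0.5619 -0.059   0.105 ] ring [ 0.4975 -0.0587  0.009 ]
scene z: cap [ 0.5679 -0.2898  0.095 ] sock [ 0.635  -0.0592  0.035 ] plate [ 0.5659 -0.0566  0.105 ]
lip [ 0.6607 -0.0161  0.014 ]
lip [ 0.6597 -0.1038  0.014 ]
lip [ 0.4615 -0.1003  0.014 ]
lip [ 0.46   -0.0086  0.014 ]
stage px [141 148 143] base px [127 134 143]
[ 104  219   55   53 2276] [131.26010545 244.93057996] [0.5412 0.2724 0.052 ]
[[-3.000e-04  3.305e-01 -9.438e-01]
 [ 1.600e-03 -9.438e-01 -3.305e-01]
 [-1.000e+00 -1.600e-03 -2.000e-04]]
```

```bash
cat > go.py <<'E'
import sys
from h import *
# usage: go.py x y z  -> shift in cm along tool axes and turn to reach TCP target, jaws along tray y (yaw -0.02)
s=manip.get_state(); M=R.from_quat(np.roll(s['ee_rot'],-1)).as_matrix()
yaw=-0.02; y=np.array([np.sin(yaw),-np.cos(yaw),0]); x=np.array([0,0,-1.]); T=np.c_[x,y,np.cross(x,y)]
tgt=np.array([float(a) for a in sys.argv[1:4]])
print('t',round(s['clock'],2),'pos',s['position'].round(4),'F',s['contact_force'].round(2),'w',round(s['width'],4))
print('cm',(M.T@(tgt-s['position'])*100).round(2),'dr',R.from_matrix(M.T@T).as_rotvec().round(4))
E
python3 go.py 0.567 -0.2905 0.20
python3 -m creep '{"delta_pos":[[0.5,-0.5,-2],[1,-2,-7],[1.5,-3,-12],[2,-4.3,-16.5],[2.5,-5.5,-21.5],[3,-6.7,-26],[3,-8,-31],[3,-9.2,-36],[3,-10.3,-40.5],[3,-11.3,-43.9]],"dr":[[0,0,0],[0.05,0,0],[0.1,0,0],[0.15,0,0],[0.2,0,0],[0.25,0,0],[0.3,0,0],[0.33,0,0],[0.358,0,0],[0.358,0,0]]}' 1 20
python3 go.py 0.567 -0.2905 0.20
```

```text
t 0.1 pos [ 0.1899 -0.5422  0.2305] F [0.05 0.45 0.06] w 0.0854
cm [  3.08 -11.29 -43.91] dr [3.568e-01 1.000e-04 1.600e-03]
clock: 1.1
position: [0.5693, -0.2887, 0.2007]
ee_rot: [-0.007, 0.707, -0.007, -0.707]
contact_force: [-0.8, -0.4, 0.2]
width: 0.0856
t 1.1 pos [ 0.5693 -0.2887  0.2007] F [-0.78 -0.42  0.16] w 0.0856
cm [0.07 0.18 0.23] dr [ 0.0001 -0.0002  0.0008]
```

```bash
python3 -m creep '{"delta_pos":[[0,0,0],[0,0,0]],"dr":[[0,0,0],[0,0,0]]}'
python3 go.py 0.567 -0.2905 0.061; python3 - <<'E'
from h import *
im=grab('scene'); a=cv2.resize(im['pixels'][130:290,120:320],(800,640)[:2],interpolation=cv2.INTER_CUBIC)[:600]; cv2.imwrite('pics/s1.png',a)
E
```

```text
clock: 1.3
position: [0.567, -0.2903, 0.2005]
ee_rot: [0.007, -0.706, 0.007, 0.708]
contact_force: [-0.2, -0.7, -0.8]
width: 0.085
t 1.3 pos [ 0.567  -0.2903  0.2005] F [-0.15 -0.72 -0.75] w 0.085
cm [13.95  0.02 -0.02] dr [0.0008 0.0018 0.0001]
```

Position holds well, so I descend and then close gently.

```bash
python3 -m creep '{"delta_pos":[[1.5,0,0],[4,0,0],[6.5,0,0],[9,0,0],[11,0,0],[12.5,0,0],[13.4,0,0],[13.9,0,0],[13.9,0,0]],"dr":[[0,0,0],[0,0,0],[0,0,0],[0,0,0],[0,0,0],[0,0,0],[0,0,0],[0,0,0],[0,0,0]]}' 1 20
python3 -m creep '{"delta_pos":[[0,0,0],[0,0,0],[0,0,0],[0,0,0],[0,0,0],[0,0,0],[0,0,0],[0,0,0]],"dr":[[0,0,0],[0,0,0],[0,0,0],[0,0,0],[0,0,0],[0,0,0],[0,0,0],[0,0,0]]}' -1 25
python3 go.py 0.567 -0.2905 0.061
```

```text
clock: 2.25
position: [0.5663, -0.2916, 0.0621]
ee_rot: [0.008, -0.707, 0.008, 0.707]
contact_force: [-0.8, 0.1, -0.4]
width: 0.0851
clock: 3.05
position: [0.5673, -0.291, 0.0627]
ee_rot: [-0.007, 0.707, -0.008, -0.707]
contact_force: [-0.4, 0.5, 2.4]
width: 0.0184
t 3.05 pos [ 0.5673 -0.291   0.0627] F [-0.39  0.51  2.39] w 0.0184
cm [ 0.16 -0.05  0.03] dr [-0.0012 -0.0006 -0.0002]
```

```bash
python3 -m creep '{"delta_pos":[[-0.5,0,0],[-1.5,0,0],[-2.5,0,0],[-4,0,0],[-5.5,0,0],[-7,0,0],[-8.5,0,0],[-9.7,0,0],[-9.7,0,0],[-9.7,0,0]],"dr":[[0,0,0],[0,0,0],[0,0,0],[0,0,0],[0,0,0],[0,0,0],[0,0,0],[0,0,0],[0,0,0],[0,0,0]]}'
python3 go.py 0.6335 -0.061 0.16
```

```text
clock: 4.05
position: [0.5669, -0.2909, 0.1595]
ee_rot: [-0.007, 0.707, -0.008, -0.707]
contact_force: [-0.5, 0.9, -1.3]
width: 0.018
t 4.05 pos [ 0.5669 -0.2909  0.1595] F [-0.5   0.92 -1.26] w 0.018
cm [ -0.05 -23.13  -6.17] dr [-0.0012 -0.0002 -0.0002]
```

```bash
python3 -m creep '{"delta_pos":[[0,-1,-0.3],[0,-3.5,-1],[0,-6.5,-1.8],[0,-9.5,-2.5],[0,-12.5,-3.3],[0,-15.5,-4.1],[0,-18.5,-5],[0,-21,-5.7],[0,-22.5,-6],[0,-23.1,-6.2]],"dr":[[0,0,0],[0,0,0],[0,0,0],[0,0,0],[0,0,0],[0,0,0],[0,0,0],[0,0,0],[0,0,0],[0,0,0]]}'
python3 -m creep '{"delta_pos":[[1.5,0,0],[2.5,0,0],[3,0,0],[3,0,0],[3,0,0]],"dr":[[0,0,0],[0,0,0],[0,0,0],[0,0,0],[0,0,0]]}'
python3 go.py 0.6335 -0.061 0.11
python3 - <<'E'
from h import *
s=grab('scene'); t=grab('top')
a=cv2.resize(s['pixels'][190:340,230:390],(640,600),interpolation=cv2.INTER_CUBIC); cv2.imwrite('pics/s2.png',a)
a=cv2.resize(t['pixels'][150:300,250:410],(640,600),interpolation=cv2.INTER_CUBIC); cv2.imwrite('pics/t2.png',a)
E
```

```text
clock: 5.05
position: [0.6336, -0.0594, 0.1586]
ee_rot: [0.007, -0.706, 0.007, 0.708]
contact_force: [-0.1, -0.6, 0.0]
width: 0.0183
clock: 5.55
position: [0.634, -0.062, 0.1294]
ee_rot: [-0.008, 0.707, -0.008, -0.707]
contact_force: [0.6, 0.7, 0.1]
width: 0.018
t 5.55 pos [ 0.634  -0.062   0.1294] F [0.55 0.74 0.14] w 0.018
cm [ 1.94 -0.1   0.05] dr [-0.002  -0.0002 -0.0002]
```

View pics/s2.png

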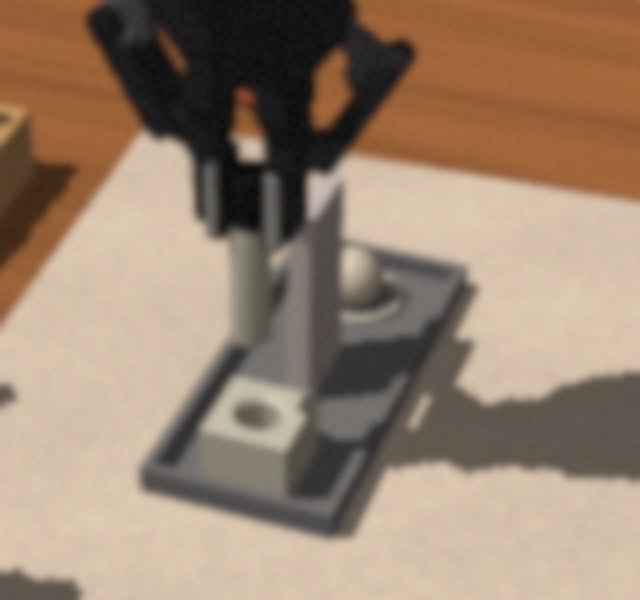

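View pics/t2.png

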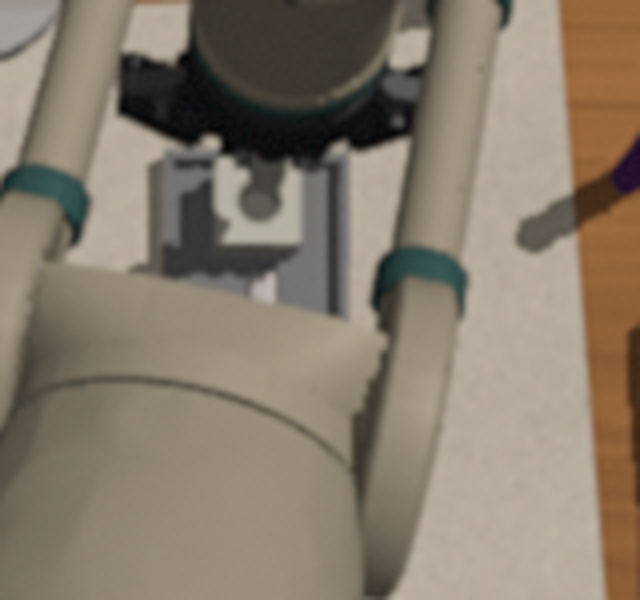

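Scene crop: the vial hangs plumb with its foot centre at about (250,337), above the socket hole at (256,413). The plate and ball are in place. In the top crop the hole is at (262,202), partly shadowed.

```bash
python3 - <<'E'
from h import *
s=load('scene'); t=load('top')
c=lambda x,y:(230+(x+.5)/4-.5,190+(y+.5)/4-.5)
foot=atz(s,*c(250,337),.0767); so=atz(s,*c(256,413),.035)
print('foot',foot.round(4),'sock',so.round(4),'need',(so-foot).round(4))
for P in ([.634,-.062,.0767],[.6335,-.061,.035]): p=proj(s,P)[0]; print('expected crop',(p-[230,190])*4)
c2=lambda x,y:(250+(x+.5)/4-.5,150+(y+.5)/4-.5)
print('top sock',atz(t,*c2(262,202),.035).round(4)); p=proj(t,[.634,-.062,.0767])[0]; print('foot exp top crop',(p-[250,150])*4)
# rim-edge check: vial side edges by gradient in the scene, full-res rows 262..272
g=cv2.cvtColor(s['pixels'],cv2.COLOR_BGR2GRAY).astype(float)
for v in (258,264,268,270,272,274,276,278): print(v,g[v,283:304].astype(int))
E
```

```text
foot [ 0.6339 -0.062   0.0767] sock [ 0.633 -0.06   0.035] need [-0.0009  0.002  -0.0417]
expected crop [248.40232246 335.561411  ]
expected crop [251.91633153 411.59929391]
top sock [ 0.6318 -0.0616  0.035 ]
foot exp top crop [265.03780764 175.5777803 ]
258 [197 197 197 190 173 154 142 130 120 109  99  93  90  89  96 105 102  92
  92 110 122]
264 [195 195 192 187 170 154 140 129 119 107 100  92  87  82  73  60  57  75
 100 120 125]
268 [192 192 192 185 170 152 140 129 119 108  97  92  89  83  81  88 103 112
 120 123 126]
270 [193 195 194 187 173 152 138 127 116 105  98  90  87  85  91 103 114 118
 121 124 125]
272 [195 194 193 186 170 150 137 126 117 107  98  91  88  84  93 105 112 117
 121 126 127]
274 [196 193 185 169 151 137 131 124 115 105  96  91  88  91  97 108 114 117
 121 126 126]
276 [191 179 157 131 111  97  92  93  94  95  97  99 103 108 111 116 114 116
 120 126 127]
278 [172 147 121  97  75  58  54  58  73  94 109 112 113 114 114 113 116 117
 121 126 127]
```

```bash
python3 -m creep '{"delta_pos":[[0.5,-0.15,0.1],[1.5,-0.15,0.1],[2.5,-0.15,0.1],[3.3,-0.15,0.1],[3.7,-0.15,0.1],[4.0,-0.15,0.1],[4.4,-0.15,0.1],[4.8,-0.15,0.1],[5.2,-0.15,0.1],[5.2,-0.15,0.1]],"dr":[[0,0,0],[0,0,0],[0,0,0],[0,0,0],[0,0,0],[0,0,0],[0,0,0],[0,0,0],[0,0,0],[0,0,0]]}'
python3 go.py 0.633 -0.0604 0.0617
python3 - <<'E'
from h import *
p=[];f=[]
s=grab('scene'); cv2.imwrite('pics/s3.png',cv2.resize(s['pixels'][190:340,230:390],(640,600),interpolation=cv2.INTER_CUBIC))
E
```

```text
clock: 6.65
position: [0.6326, -0.0598, 0.0767]
ee_rot: [0.008, -0.707, 0.007, 0.707]
contact_force: [-0.6, -0.3, -0.1]
width: 0.0181
t 6.65 pos [ 0.6326 -0.0598  0.0767] F [-0.63 -0.32 -0.13] w 0.0181
cm [ 1.5   0.06 -0.04] dr [-0.0013  0.0008  0.0001]
```

View pics/s3.png

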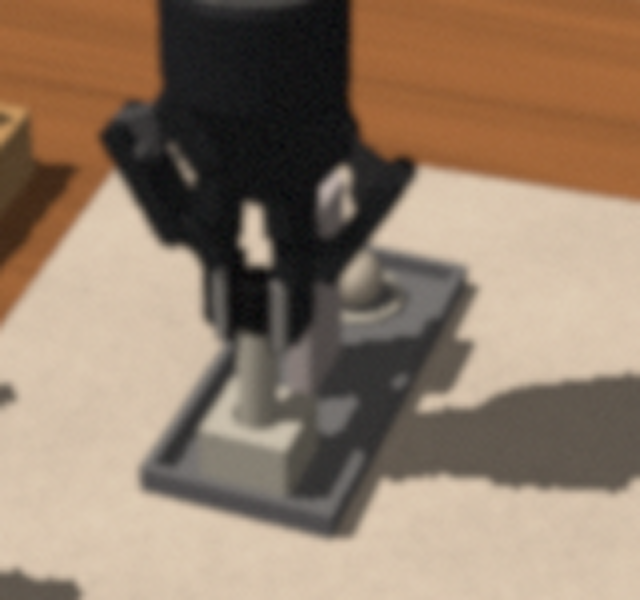

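The vial is in the socket mouth at (255,415), with no contact force and the tray unmoved. I'll push it nearly home, release and look.

```bash
python3 -m creep '{"delta_pos":[[0.4,0,0],[0.8,0,0],[1.2,0,0],[1.4,0,0],[1.5,0,0],[1.5,0,0]],"dr":[[0,0,0],[0,0,0],[0,0,0],[0,0,0],[0,0,0],[0,0,0]]}'
python3 -m creep '{"delta_pos":[[0,0,0],[0,0,0],[0,0,0],[0,0,0],[0,0,0],[0,0,0]],"dr":[[0,0,0],[0,0,0],[0,0,0],[0,0,0],[0,0,0],[0,0,0]]}' 0.2
python3 -m creep '{"delta_pos":[[-1,0,0],[-3,0,0],[-5.5,0,0],[-8,0,0],[-10.5,0,0],[-12.5,0,0],[-13.5,0,0],[-13.5,0,0]],"dr":[[0,0,0],[0,0,0],[0,0,0],[0,0,0],[0,0,0],[0,0,0],[0,0,0],[0,0,0]]}'
python3 go.py 0.562 -0.059 0.071
python3 - <<'E'
from h import *
s=grab('scene'); grab('top'); cv2.imwrite('pics/s4.png',cv2.resize(s['pixels'][190:340,230:390],(640,600),interpolation=cv2.INTER_CUBIC))
E
```

```text
clock: 7.3
position: [0.6329, -0.0599, 0.0621]
ee_rot: [0.007, -0.707, 0.008, 0.707]
contact_force: [-0.4, 0.1, -0.9]
width: 0.0182
clock: 7.9
position: [0.633, -0.0599, 0.0624]
ee_rot: [-0.007, 0.707, -0.008, -0.707]
contact_force: [0.4, 0.3, -0.3]
width: 0.0511
clock: 8.7
position: [0.6338, -0.06, 0.1994]
ee_rot: [-0.007, 0.708, -0.008, -0.706]
contact_force: [0.4, 0.2, 0.0]
width: 0.0511
t 8.7 pos [ 0.6338 -0.06    0.1994] F [0.39 0.18 0.02] w 0.0511
cm [12.81  0.04  7.23] dr [-0.0012 -0.0038 -0.0008]
```

View pics/s4.png

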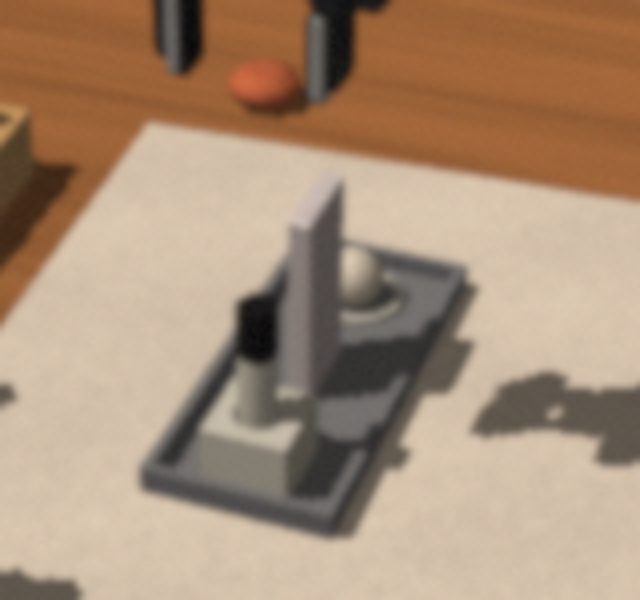

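The vial stands upright in the socket at (257,400) with its cap top at about (256,300). The ball is in its ring and the tray has not moved.

```bash
python3 - <<'E'
from h import *
s=load('scene'); 
for z in (.094,.100): print(z,((proj(s,[.6328,-.06,z])[0]-[230,190])*4).round(1))
w=cloud(s); u,v=230+64,190+76; print('cap cloud z', np.nanmax(w[v-5:v+6,u-3:u+4,2]).round(4), 'plate z', np.nanmax(w[233:245,300:316,2]).round(4))
E
python3 -m creep '{"delta_pos":[[0,0,0.7],[0,0,2],[0,0,3.5],[0,0,5],[0,0,6.2],[0,0,7],[0,0,7.1],[0,0,7.1]],"dr":[[0,0,0],[0,0,0],[0,0,0],[0,0,0],[0,0,0],[0,0,0],[0,0,0],[0,0,0]]}' 0.4
python3 go.py 0.5627 -0.0588 0.071
```

```text
0.094 [253.5 302.1]
0.1 [253.3 290.5]
cap cloud z 0.0957 plate z 0.1064
clock: 9.6
position: [0.5621, -0.0584, 0.1973]
ee_rot: [-0.007, 0.707, -0.008, -0.707]
contact_force: [0.6, -0.8, 0.6]
width: 0.0597
t 9.6 pos [ 0.5621 -0.0584  0.1973] F [ 0.56 -0.83  0.63] w 0.0597
cm [12.63  0.04 -0.05] dr [-0.0013 -0.0006 -0.0001]
```

```bash
python3 -m creep '{"delta_pos":[[1,0,0],[3,0,0],[5,0,0],[7,0,0],[9,0,0],[10.5,0,0],[11.5,0,0],[12.2,0,0],[12.6,0,0],[12.6,0,0]],"dr":[[0,0,0],[0,0,0],[0,0,0],[0,0,0],[0,0,0],[0,0,0],[0,0,0],[0,0,0],[0,0,0],[0,0,0]]}'
python3 -m creep '{"delta_pos":[[0,0,0],[0,0,0],[0,0,0],[0,0,0],[0,0,0],[0,0,0],[0,0,0],[0,0,0]],"dr":[[0,0,0],[0,0,0],[0,0,0],[0,0,0],[0,0,0],[0,0,0],[0,0,0],[0,0,0]]}' -1 25
python3 -m creep '{"delta_pos":[[0,0,0],[0,0,0],[0,0,0]],"dr":[[0,0,0],[0,0,0],[0,0,0]]}' -1 70
python3 go.py 0.5627 -0.0588 0.071
```

```text
clock: 10.6
position: [0.562, -0.0583, 0.071]
ee_rot: [0.007, -0.707, 0.007, 0.707]
contact_force: [0.2, -0.4, 0.0]
width: 0.06
clock: 11.4
position: [0.5621, -0.0586, 0.0716]
ee_rot: [-0.007, 0.707, -0.008, -0.707]
contact_force: [-1.4, -1.7, 2.6]
width: 0.0117
clock: 11.7
position: [0.5622, -0.0586, 0.0717]
ee_rot: [-0.007, 0.707, -0.008, -0.707]
contact_force: [-0.1, -2.1, 5.8]
width: 0.011
t 11.7 pos [ 0.5622 -0.0586  0.0717] F [-0.08 -2.08  5.83] w 0.011
cm [ 0.07  0.01 -0.05] dr [-0.0011 -0.0007 -0.0006]
```

```bash
python3 -m creep '{"delta_pos":[[-0.1,0,0],[-0.3,0,0],[-0.6,0,0],[-1,0,0],[-1.5,0,0],[-2.1,0,0],[-2.8,0,0],[-3.5,0,0],[-4.2,0,0],[-4.9,0,0]],"dr":[[0,0,0],[0,0,0],[0,0,0],[0,0,0],[0,0,0],[0,0,0],[0,0,0],[0,0,0],[0,0,0],[0,0,0]]}'
python3 -m creep '{"delta_pos":[[-0.6,0,0],[-1.1,0,0],[-1.5,0,0],[-1.8,0,0],[-2,0,0],[-2.1,0,0],[-2.1,0,0],[-2.1,0,0]],"dr":[[0,0,0],[0,0,0],[0,0,0],[0,0,0],[0,0,0],[0,0,0],[0,0,0],[0,0,0]]}'
python3 go.py 0.5412 0.2724 0.225
python3 - <<'E'
from h import *
s=grab('scene'); cv2.imwrite('pics/s5.png',cv2.resize(s['pixels'][140:300,230:390],(600,600),interpolation=cv2.INTER_CUBIC))
E
```

```text
clock: 12.7
position: [0.562, -0.0584, 0.1211]
ee_rot: [-0.007, 0.707, -0.008, -0.707]
contact_force: [0.4, -0.8, -1.9]
width: 0.0112
clock: 13.5
position: [0.5618, -0.0583, 0.1411]
ee_rot: [0.008, -0.707, 0.007, 0.707]
contact_force: [-0.2, 0.5, -2.4]
width: 0.011
t 13.5 pos [ 0.5618 -0.0583  0.1411] F [-0.17  0.55 -2.42] w 0.011
cm [ -8.39 -33.02   2.76] dr [-0.0012  0.0005  0.    ]
```

View pics/s5.png

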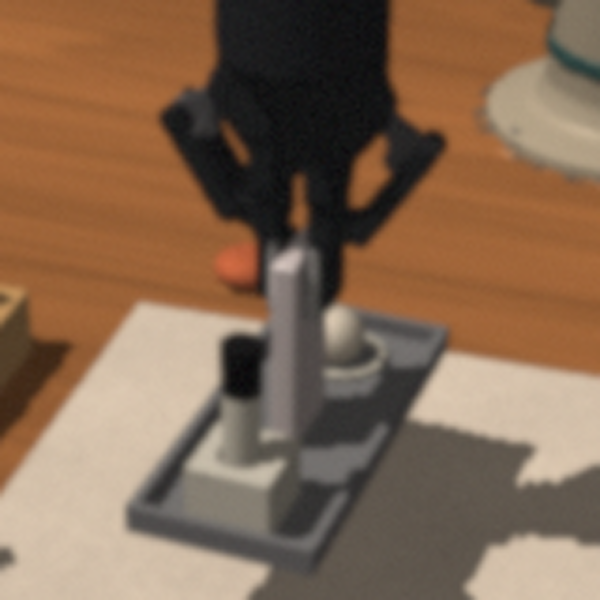

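Level and lifted: the cap is at (242,365), the ball is still in its ring at (343,335), and the force reads about 3 N of weight. I'll carry smoothly to the stage.

```bash
Z='"dr":[[0,0,0],[0,0,0],[0,0,0],[0,0,0],[0,0,0],[0,0,0],[0,0,0],[0,0,0],[0,0,0],[0,0,0]]'
python3 -m creep '{"delta_pos":[[-0.1,-0.1,0],[-0.3,-0.3,0],[-0.6,-0.6,0],[-1,-1,0],[-1.5,-1.5,0],[-2.1,-2.1,0],[-2.7,-2.8,0],[-3.3,-3.6,0],[-3.9,-4.5,0],[-4.5,-5.5,0]],"dr":[[0,0,0],[0,0,0],[0,0,0],[0,0,0],[0,0,0],[0,0,0],[0,0,0],[0,0,0],[0,0,0],[0,0,0]]}'
python3 -m creep '{"delta_pos":[[-0.6,-1,0.05],[-1.2,-2,0.1],[-1.8,-3,0.2],[-2.3,-4,0.3],[-2.8,-5,0.4],[-3.2,-6,0.5],[-3.5,-7,0.6],[-3.7,-8,0.7],[-3.8,-9,0.8],[-3.9,-10,0.9]],"dr":[[0,0,0],[0,0,0],[0,0,0],[0,0,0],[0,0,0],[0,0,0],[0,0,0],[0,0,0],[0,0,0],[0,0,0]]}'
python3 -m creep '{"delta_pos":[[0,-1,0.1],[0,-2,0.2],[0,-3,0.3],[0,-4,0.4],[0,-5,0.5],[0,-6,0.6],[0,-7,0.7],[0,-8,0.8],[0,-9,0.9],[0,-10,1]],"dr":[[0,0,0],[0,0,0],[0,0,0],[0,0,0],[0,0,0],[0,0,0],[0,0,0],[0,0,0],[0,0,0],[0,0,0]]}'
python3 -m creep '{"delta_pos":[[0,-1,0.1],[0,-2,0.2],[0,-3,0.3],[0,-3.9,0.4],[0,-4.7,0.5],[0,-5.4,0.6],[0,-6.1,0.7],[0,-6.7,0.75],[0,-7.1,0.8],[0,-7.4,0.85]],"dr":[[0,0,0],[0,0,0],[0,0,0],[0,0,0],[0,0,0],[0,0,0],[0,0,0],[0,0,0],[0,0,0],[0,0,0]]}'
python3 -m creep '{"delta_pos":[[0,-0.1,0],[0,-0.1,0],[0,-0.1,0],[0,-0.1,0],[0,-0.1,0],[0,-0.1,0],[0,-0.1,0],[0,-0.1,0],[0,-0.1,0],[0,-0.1,0]],"dr":[[0,0,0],[0,0,0],[0,0,0],[0,0,0],[0,0,0],[0,0,0],[0,0,0],[0,0,0],[0,0,0],[0,0,0]]}'
python3 go.py 0.5412 0.2724 0.225
python3 - <<'E'
from h import *
s=grab('scene'); t=grab('top'); a=np.hstack([cv2.resize(s['pixels'][80:360,340:620],(400,400)),cv2.resize(t['pixels'][120:340,0:220],(400,400))]); cv2.imwrite('pics/s6.png',a)
E
```

```text
clock: 14.55
position: [0.5631, -0.0025, 0.1869]
ee_rot: [-0.007, 0.707, -0.008, -0.707]
contact_force: [-0.9, 0.3, -3.0]
width: 0.0106
clock: 15.55
position: [0.5561, 0.0976, 0.2252]
ee_rot: [0.007, -0.707, 0.008, 0.707]
contact_force: [1.2, 0.2, -3.5]
width: 0.011
clock: 16.55
position: [0.5483, 0.1978, 0.2252]
ee_rot: [0.007, -0.707, 0.008, 0.707]
contact_force: [-0.1, -0.7, -2.6]
width: 0.011
clock: 17.55
position: [0.5414, 0.2714, 0.2252]
ee_rot: [-0.007, 0.707, -0.008, -0.707]
contact_force: [-0.6, -0.0, -3.0]
width: 0.0111
clock: 18.55
position: [0.5415, 0.2722, 0.2253]
ee_rot: [-0.007, 0.707, -0.008, -0.707]
contact_force: [0.5, -0.1, -2.7]
width: 0.0113
t 18.55 pos [0.5415 0.2722 0.2253] F [ 0.46 -0.14 -2.66] w 0.0113
cm [ 0.03 -0.02  0.03] dr [-0.0012 -0.0001 -0.0001]
```

View pics/s6.png

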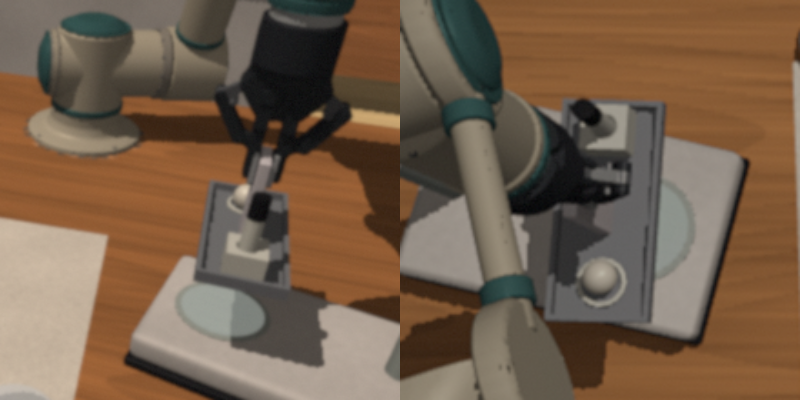

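The tray hangs over the stage with the ball in its ring (600,278 in the top half of the picture) and the vial in its block. I'll check numerically for level, plan position and the vial's seat.

```bash
python3 - <<'E'
from h import *
s=load('scene');t=load('top'); w=cloud(t)
print('stage via scene',atz(s,340+220*.7,80+310*.7,.052).round(4))
k=220/400
px=lambda x,y:(int(x*k),int(120+y*k))
# tray floor plane from depth (z 0.14..0.17 points around tray)
m=(abs(w[...,0]-.54)<.095)&(abs(w[...,1]-.272)<.042)&(w[...,2]>.147)&(w[...,2]<.163)
p=w[m]; A=np.c_[p[:,:2]-[.54,.272],np.ones(len(p))]; c=np.linalg.lstsq(A,p[:,2],rcond=None)[0]; print('floor plane slope',c.round(4),len(p))
for n,x,y,z in [('lipTL',563,101,.165),('lipTR',665,102,.165),('lipBR',651,321,.165),('lipBL',546,319,.165)]: 
    print(n,atz(t,(x-400)*k,120+y*k,z).round(4))
for n,x,y in [('cap',584,110),('ball',600,276),('block',615,140)]:
    u,v=px(x-400,y); print(n,np.nanmedian(w[v-1:v+2,u-1:u+2].reshape(-1,3),axis=0).round(4))
q=manip.get_state(); print(q['qd'].round(4))
E
```

```text
stage via scene [0.5442 0.2706 0.052 ]
floor plane slope [-0.0018 -0.0006  0.1596] 2982
lipTL [0.6398 0.3157 0.165 ]
lipTR [0.64  0.224 0.165]
lipBR [0.4412 0.2269 0.165 ]
lipBL [0.4425 0.3185 0.165 ]
cap [0.6108 0.2692 0.2502]
ball [0.4793 0.2662 0.188 ]
block [0.5984 0.2599 0.1906]
[ 0.0008  0.      0.0023  0.002  -0.0001  0.0069]
```

```bash
python3 -c "
from rig import manip; print(manip.sign_off())"
```

```text
the job is handed in; nothing more can be done
None
```

The job is done and handed in at about 18.6 s of robot time; sign-off gives no verdict. I took the tall vial from the rack, stood it home in the tray socket and let go. Then I gripped the tray by its plate at 70 N, lifted it and carried it slowly to the microscope. It finished held still about 10 cm above the centre of the stage plate.

**Last checks before hand-in:**
- **Position:** the tray's middle was at (0.541, 0.271). The stage centre measured (0.541, 0.272) from the top camera and (0.544, 0.271) from the scene camera, a 3 mm disagreement but well inside the 40 mm allowed.
- **Height and level:** the underside was about 102 mm above the stage plate. The floor slope was under 0.002 rad.
- **Vial and ball:** the cap top was about 96 mm above the underside, against 94 mm expected, so the vial is seated. The ball was in its ring.
- **Grip:** the force reading was about 3 N, matching the loaded tray's weight.

I did not re-measure the short vials, bottle, dish or pebble at the end. Nothing in the force readings suggested contact with them.

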